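# Square up to the spindle

### The arm

A 6-joint arm with a two-finger parallel gripper is mounted at the origin on the work surface. World frame = base frame: x ahead of the robot, y to its left, z up, the work surface at z = 0. Lengths are in m, angles in rad, forces in N, time in s.
With the tool pointing down it reaches from about 0.4 to 0.825 m from the base axis. Payload 7 kg.
Tool frame: the origin (TCP) lies on the centre line of the jaws, within the pads' length; the fingertips stand 25 mm ahead of it and the grasp point (between the pads) lies 6 mm ahead of it; z points along the fingers, y is the line along which they close (so a half turn about z gives the same grasp; the last joint's range is limited). The gripper opens to 88 mm and grips with 3 to 60 N. Pads are 19 mm wide; open, the fingers measure 130 mm over their backs; the gripper's body (78 mm by 193 mm) begins 47 mm behind the grasp point.
Start: joints at [1.411, 0.359, 0.012, 0, -1.224, -0.288], TCP at [0.292, 0.608, 0.252] pointing down, gripper open.
Joint ranges: [-3.07, 3.07], [-1.43, 2.12], [-1.02, 1.25], [-3.03, 1.67], [-3.05, -0], [-3.03, 3.03]. Speed limits (rad/s): [2.39, 2.39, 3.01, 3.14, 3.14, 3.14].

### API

Orientations are given as a rotation vector (axis times angle).
In Python, from station import env, optics, look_for gives the robot as it stands. The module is installed in compiled form; this text tells all that it offers.
- The arm moves only by the shell command python3 -m pendant 'ROWS' [OPENING] [FORCE]. ROWS is text: rows parted by semicolons, each of 6 numbers parted by spaces: the shift along the tool's x, y, z in mm, then the turn, a rotation vector about the tool's x, y, z in rad. In form: x y z wx wy wz; .... A call has exactly 10 rows; each row is the pose to reach, as a shift and turn from the pose commanded when the call began, along the tool's axes at that moment; what a row does not reach only later rows make up. A row lasts 1/12 s, in which the tool goes at most 41.7 mm and 7.16 degrees, less where a joint would pass 70% of its speed; a pose out of reach is approached as far as the arm can. A call with a gripper value outside its range is refused whole. OPENING is the finger opening in mm, from 0 to 87.6, set as the call begins (- or left out, the last holds). The fingers move at their own pace and stop on an object; FORCE is the grip in N (left out, the last holds). Time passes only in rows, so rows that repeat a pose let the fingers close, or fill a call up. It gives the time, the measured TCP pose, the force, the opening and the grip force at its end, in the units of the state.
- env.state(): the state, without advancing time (a new reading comes with each control period).
- optics.capture(name): name is "scene" or "side" or "wrist"; returns a dict with "color" (480x640x3 uint8, red, green, blue), "camera_matrix" (3x3 intrinsics, pixels), "rvec" (rotation vector, rad) and "tvec" (3), from world to camera coordinates, as OpenCV has them; the wrist camera has in their place "hand_eye" (4x4, takes a point from camera to tool coordinates, whose origin is the TCP and whose axes are the flange's). Camera axes: x right, y down, z forward; pixel columns grow to the right and rows downward; lengths in m; the calibration is good to about 2 mm. A picture is of the moment at which its call begins: read the wrist's pose just before it. There is no depth.
- env.close_job(): hands the job in; it is judged then, once.
Trained networks look in a picture, given as the dict that the camera call returned (one of the last four; its "shot" number tells which), for a name from the list of things; names that differ only in an ending like _2 or _b are one class to them, and where a whole thing is asked for, a point or a joint stands for the part that bears it (a point fixed in the world has none). Each returns a list of dicts, best first, with "score" (0 to 1); they miss things now and then, are a little off and sometimes report something else, mostly with a low value. They report only what shows in the picture. A call takes as long as a camera call. They do not tell look-alikes from the thing itself.
- look_for(label, picture): "point" ([column, row] in pixels, amid what is visible of it).
The state is a dict: "time_s": time; "joints": joint angles; "dq": joint speeds; "effort": joint torques, N m; "tcp_pos": TCP position; "orientation": TCP orientation; "contact_force": force on the tool from outside, world axes, zero at the start; "ft_torque": the same for the moment, N m; "gripper_width": finger opening in m; "grasp_force": force on a finger pad.
Only numpy, scipy, OpenCV 4.12 (cv2) and the standard library are available. Lean on these libraries where they do the work, as an engineer would, in place of code of your own. Each camera call takes 0.05 s, during which the arm holds its last target. There are 200 camera calls.

### The job

Fold both flaps of the open-topped carton back past upright so that they stay open, lift out the engineer's square, and lay it on the bench at the spindle base: its stock standing on the bench flush along the base plate's long front edge (the one opposite the low back wall), its blade lying over the plate with the blade's outer edge touching the upright spindle. Let go of it there, and leave the flaps open and the loose parts round about where they stand.

Things in the scene. Friction and masses are not known exactly. Their poses are not given: they have to be found in the camera images.
- carton: Fixed cardboard carton, 190 (x) by 148 (y) mm outside, 50 high, walls and floor 4. Origin: centre of underside. Two 58 wide flaps hinged on its +y and -y rims start part raised, with a gap between them. The square stands inside on the floor. Carton and base swap sides of the bench from run to run.
- flap_left (a joint): Carton flap on the +y rim, 190 long, 58 wide, 3 thick. Hinge line at carton y = +72, z = 50 mm. 0 = shut (flat, pointing to carton -y), 1.57 = upright, stop at 2.3 (folded outward). Starts at 0.75 to 1.15. Stiff hinge: stays where it is left; a push of 1 to 2 N swings it.
- flap_right (a joint): The same on the -y rim: hinge line at carton y = -72 mm, z = 50 mm; 0 = shut (pointing to carton +y), 1.57 = upright, stop at 2.3. Starts at 0.75 to 1.15, stays where it is left.
- square: Steel engineer's square (L), 0.5 to 0.75 kg. Origin: middle of its stock's underside. Dark stock 20 (x) by 110 (y) by 34 mm. Bright blade, x 10 to 110, y 31 to 55 (outer edge y = 55, level with the stock's end), z 11.5 to 14.5. Balance point 7 mm from the origin. Starts near carton (-42, 0), blade along carton +x. Grip across the 20, fingertips over 11 above its underside.
- face_blade_end (a point): Point on the stock's +x (blade side) face, 5 mm above its underside and 5 mm from the blade end: square (10, 50, 5) mm.
- face_plain_end (a point): Point on the same face near the other end: square (10, -50, 5) mm.
- blade_edge (a point): Point on the outer long edge of the blade, square (72.5, 55, 13) mm; it comes beside the spindle when the square is laid.
- base: Fixed spindle base: plate 125 (x) by 170 (y) by 10 mm; wall 12 thick, 32 high, along the +x long edge. Origin: centre of underside. Front edge: long side x = -62.5, facing the robot, give or take 26 degrees. Spindle: upright steel, diameter 30 (22 above z = 52), top z = 75, at (0, 45). The square goes on the spindle's -y side, blade to base +x, stock's middle then at (-72.5, -25).
- front_edge (a point): Middle of the lower front edge of the base plate, base (-62.5, 0, 0) mm; axes as the base.
- spindle (a point): Point on the spindle's axis at base (0, 45, 13) mm; axes as the base.
- shaft: Bystander: loose steel shaft standing upright on a foot of diameter 44, 120 mm tall, between carton and base. Origin: centre of its underside. Not to be moved or tipped.
- bush: Bystander: pale yellow ring-shaped bush, diameter 40, 40 tall, its centre 100 to 110 mm in front of the base's front edge. Origin: centre of its underside. Not to be moved.
- race: Bystander: small steel bearing ring, diameter 36, 14 high, loose on the base plate at about base (20, -50) mm. Origin: centre of its underside. Not to be moved.
- spacer: Bystander: dark steel ring, diameter 52, 16 high, loose on the bench on the carton's -x side. Origin: centre of its underside. Not to be moved.
Mind the look-alikes: they are no part of the job. Leave any yellow look-alike of the carton alone.

How it is judged:
On the way, in this order (a step that is already met when the one before it is completed fails the run):
1. both carton flaps folded back past upright, the square still inside (value of joint each of flap_left, flap_right above 1.6 rad and height (world z) of square below 0.03 m), for 0.2 s.
2. the square lifted clear of the carton (height (world z) of square above 0.06 m), for 0.1 s.
At the end, for the whole second after the job is handed in: The square stands on the bench upright (within 0.04 rad, underside within 3 mm of the bench), both ends of its stock's blade-side face within 2.5 mm of the base's front edge, the blade's outer edge within 3 mm of the spindle's side, at rest; both carton flaps are still beyond 1.6 rad (value of joint each of flap_left, flap_right above 1.6 rad and x of face_blade_end in the frame of front_edge between -0.0025 and 0.002 m and x of face_plain_end in the frame of front_edge between -0.0025 and 0.002 m and y of blade_edge in the frame of spindle between -0.018 and -0.013 m and height (world z) of square below 0.003 m and angle between square's own z axis and vertical below 0.04 rad and angle between the x axis of square and the x axis of base, either way round below 0.04 rad and linear speed of square below 0.01 m/s and angular speed of square below 0.05 rad/s); the robot touches nothing.
It fails at once if the shaft is moved more than 15 mm or tipped (distance of shaft from where it was at the start of the episode above 0.015 m or angle between shaft's own z axis and vertical above 0.35 rad).
It fails at once if the bush is moved more than 15 mm or tipped (distance of bush from where it was at the start of the episode above 0.015 m or angle between bush's own z axis and vertical above 0.35 rad).
It fails at once if the race is moved more than 15 mm or tipped (distance of race from where it was at the start of the episode above 0.015 m or angle between race's own z axis and vertical above 0.35 rad).
It fails at once if the spacer is moved more than 15 mm or tipped (distance of spacer from where it was at the start of the episode above 0.015 m or angle between spacer's own z axis and vertical above 0.35 rad).
It also fails if it takes over 54 s, if anything falls off the work surface, if the arm or the gripper's body presses on something with over 40 N, if the wrist force passes 120 N, or if a joint passes its speed limit or range.

## Working session

There is one attempt and no reset: what is moved stays moved. The work goes in short steps, Python scripts to look and compute and a shell command to move; the robot and the scene stay as the last step left them, time stands still between calls to the robot, and variables do not carry over. Pictures are saved under pics/ and viewed, at most 10 in all, crops included, and the job is handed in when it is done.

```bash
mkdir -p pics; ls; python3 - <<'E'
from station import env, optics, look_for
import cv2, numpy as np
s=env.state(); print({k:np.round(v,3).tolist() for k,v in s.items()})
for n in ("scene","side"):
    p=optics.capture(n); cv2.imwrite(f"pics/{n}0.png",p["color"][...,::-1])
    np.savez(f"{n}0.npz",**{k:v for k,v in p.items() if k!="shot"})
    print(n,p["camera_matrix"].round(1).tolist(),p["rvec"],p["tvec"])
    for l in ("carton","flap_left","square","base","spindle","shaft","bush","race","spacer"):
        print(l,[(np.round(d["point"]).tolist(),round(d["score"],2)) for d in look_for(l,p)[:3]])
E
```

```text
pics
{'time_s': 0.0, 'joints': [1.411, 0.359, 0.011, -0.0, -1.224, -0.288], 'dq': [0.002, 0.002, -0.001, 0.0, 0.0, 0.0], 'effort': [-0.0, -58.273, 29.305, 6.997, 0.007, -0.0], 'tcp_pos': [0.292, 0.608, 0.251], 'orientation': [3.062, -0.697, -0.0], 'contact_force': [0.635, -0.312, 0.503], 'ft_torque': [-0.002, 0.002, -0.065], 'grasp_force': 0.0, 'gripper_width': 0.088}
scene [[455.9, 0.0, 321.1], [0.0, 455.9, 231.5], [0.0, 0.0, 1.0]] [ 1.44475027  2.25093533 -0.75896387] [ 0.20557783 -0.33246163  1.31923681]
carton [([415.0, 291.0], 0.98), ([469.0, 203.0], 0.87), ([177.0, 320.0], 0.71)]
flap_left [([492.0, 196.0], 0.82), ([197.0, 316.0], 0.79)]
square []
base [([225.0, 227.0], 0.77), ([327.0, 233.0], 0.53)]
spindle [([227.0, 227.0], 0.7)]
shaft [([327.0, 233.0], 0.83), ([433.0, 281.0], 0.26)]
bush [([227.0, 166.0], 0.72)]
race [([196.0, 222.0], 0.52)]
spacer [([405.0, 238.0], 0.64)]
side [[624.1, 0.0, 324.6], [0.0, 624.1, 242.8], [0.0, 0.0, 1.0]] [ 2.21593114 -0.67035971  0.29513511] [-0.44820586  0.26279938  0.94208451]
carton [([266.0, 201.0], 0.8), ([122.0, 240.0], 0.58)]
flap_left [([474.0, 253.0], 0.97), ([108.0, 223.0], 0.68), ([219.0, 190.0], 0.43)]
square [([246.0, 200.0], 0.9)]
base [([413.0, 348.0], 0.64)]
spindle [([412.0, 347.0], 0.96)]
shaft [([306.0, 258.0], 0.71)]
bush [([368.0, 425.0], 0.58)]
race [([444.0, 361.0], 0.83)]
spacer [([233.0, 246.0], 0.57)]
```

View pics/scene0.png

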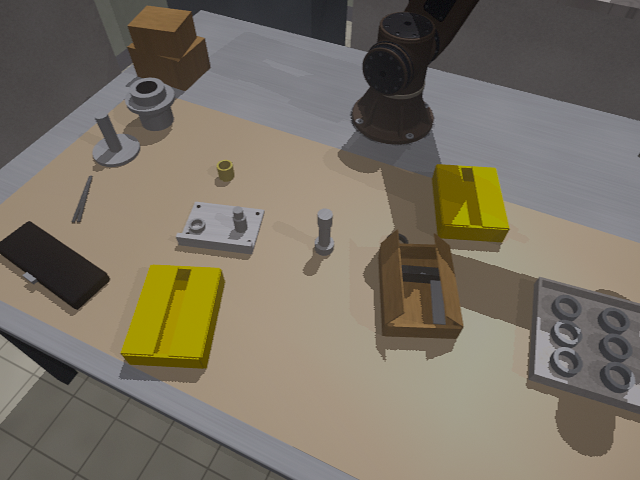

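View pics/side0.png

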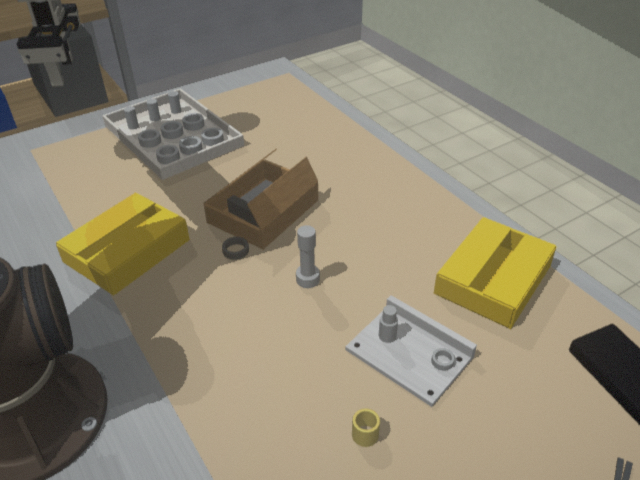

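The scene shows three carton-like boxes. Two are yellow look-alikes, at scene (470,203) and (177,316). The brown cardboard one at scene (420,285), side (265,200), has the dark stock and bright blade inside, so it is the carton meant. The base is at scene (222,228), side (412,348). I'll confirm with enlarged crops.

```bash
python3 - <<'E'
import cv2, numpy as np
a=cv2.imread("pics/scene0.png"); b=cv2.imread("pics/side0.png")
def crop(im,x,y,w,h,k):
    c=cv2.resize(im[y:y+h,x:x+w],None,fx=k,fy=k,interpolation=cv2.INTER_CUBIC)
    for i in range(0,w,20):
        cv2.line(c,(i*k,0),(i*k,6),(0,0,255),1); cv2.putText(c,str(x+i),(i*k,16),0,.35,(0,0,255),1)
    for i in range(0,h,20):
        cv2.line(c,(0,i*k),(6,i*k),(0,0,255),1); cv2.putText(c,str(y+i),(8,i*k+4),0,.35,(0,0,255),1)
    return c
cv2.imwrite("pics/carton_c.png",np.hstack([crop(a,372,226,100,120,4),crop(b,200,140,100+30-30,120,4)][:1]+[crop(b,200,142,100,120,4)]))
def pad(c,h): return cv2.copyMakeBorder(c,0,h-c.shape[0],0,0,0)
L=crop(a,170,150,100,120,4); R=crop(b,340,290,100,120,4)
cv2.imwrite("pics/carton_c.png",np.hstack([crop(a,372,226,100,120,4)[:, :400],cv2.resize(crop(b,200,140,125,150,4),(400,480))]))
cv2.imwrite("pics/base_c.png",np.hstack([L,cv2.resize(crop(b,340,290,140,160,4),(400,457))[:,:]] if False else [L,pad(cv2.resize(crop(b,340,290,140,160,4),(400,457)),480)]))
for n in("scene","side"):
    z=np.load(n+"0.npz");R_=cv2.Rodrigues(z["rvec"])[0];print(n,"cam pos",(-R_.T@z["tvec"]).round(3))
    pts={"carton":(420,335) if n=="scene" else (262,243),"base":(222,228) if n=="scene" else (412,348),"shaft":(324,250) if n=="scene" else (307,280),"bush":(226,178) if n=="scene" else (367,440),"spacer":(405,238) if n=="scene" else (235,250),"ylw1":(470,235) if n=="scene" else (115,285)}
    for k,p in pts.items():
        r=R_.T@np.linalg.inv(z["camera_matrix"])@np.array([*p,1.]);c=-R_.T@z["tvec"];print(k,(c-r*c[2]/r[2]).round(3)[:2])
E
```

```text
scene cam pos [1.063 0.246 0.838]
carton [0.623 0.272]
base [ 0.557 -0.227]
shaft [0.514 0.015]
bush [ 0.414 -0.304]
spacer [0.405 0.17 ]
ylw1 [0.333 0.305]
side cam pos [ 0.084 -0.691  0.82 ]
carton [0.488 0.149]
base [ 0.566 -0.22 ]
shaft [0.506 0.012]
bush [ 0.403 -0.315]
spacer [0.434 0.16 ]
ylw1 [0.205 0.198]
```

View pics/carton_c.png

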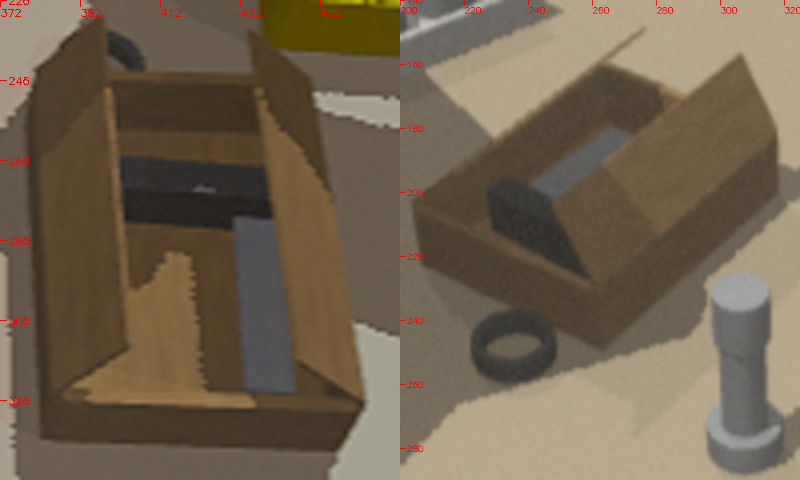

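View pics/base_c.png

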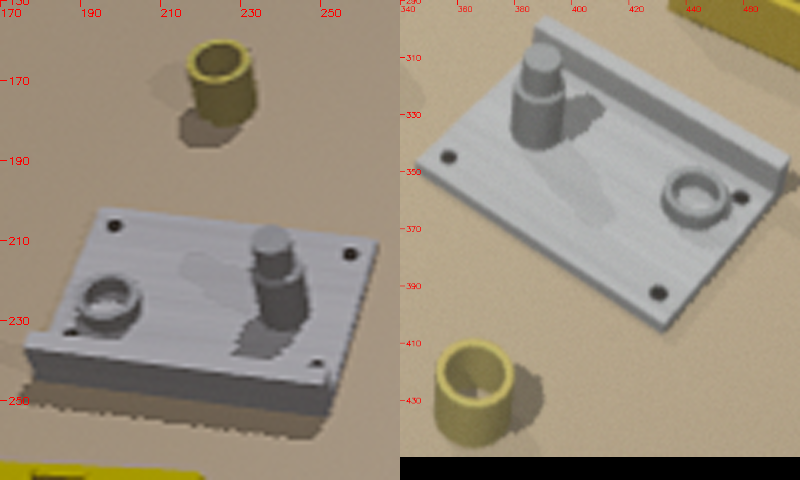

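```bash
cat > h.py <<'E'
import numpy as np, cv2
from scipy.optimize import least_squares
Z={n:dict(np.load(n+"0.npz")) for n in("scene","side")}
def proj(z,P): return cv2.projectPoints(np.asarray(P,float).reshape(-1,1,3),z["rvec"],z["tvec"],z["camera_matrix"],None)[0].reshape(-1,2)
def T(p,P):  # planar pose x,y,yaw of local mm points
    P=np.asarray(P,float)/1000;c,s=np.cos(p[2]),np.sin(p[2])
    return np.c_[p[0]+c*P[:,0]-s*P[:,1],p[1]+s*P[:,0]+c*P[:,1],P[:,2]]
def fit(obs,p0,f=None):
    """obs: list (cam, local mm pt, (u,v)); cam may be name or camera dict"""
    def r(p): return np.concatenate([(proj(Z[c] if isinstance(c,str) else c,T(p,[P]))[0]-uv) for c,P,uv in obs])
    s=least_squares(r,p0,loss="soft_l1"); return s.x,r(s.x).reshape(-1,2)
E
cat > m1.py <<'E'
from h import *
S=lambda u,v,x,y:(x+u/4,y+v/4)
cs=lambda u,v:(372+u/4,226+v/4); cd=lambda u,v:(200+(u-400)/3.2,140+v/3.2)
bs=lambda u,v:(170+u/4,150+v/4); bd=lambda u,v:(340+(u-400)*.35,290+v*.35)
X,Y=95,74
car=[("scene",(X,-Y,0),cs(42,440)),("scene",(X,Y,0),cs(338,450)),("scene",(X,Y,50),cs(364,402)),("scene",(X,-Y,50),cs(40,408)),
("side",(-X,-Y,0),cd(605,348)),("side",(-X,Y,0),cd(422,263)),("side",(-X,Y,50),cd(414,206)),("side",(X,-Y,0),cd(775,197)),("side",(X,-Y,50),cd(777,130))]
pc,r=fit(car,[.5,.22,0]);print("carton",pc.round(4));print(r.round(1).tolist())
def fl(side,obs):
    def P(a,x): return (x,side*(72-58*np.cos(a)),50+58*np.sin(a))
    f=lambda a:np.concatenate([proj(Z[c],T(pc,[P(a[0],x)]))[0]-uv for c,x,uv in obs])
    s=least_squares(f,[.9]);print("flap",side,s.x,f(s.x).round(1))
fl(1,[("scene",-X,cs(250,30)),("scene",X,cs(300,362)),("side",X,cd(643,30))])
fl(-1,[("scene",-X,cs(103,18)),("scene",X,cs(128,350)),("side",-X,cd(555,200)),("side",X,cd(742,55))])
sq=[("scene",(110,31,18.5),cs(248,388)),("scene",(110,55,18.5),cs(295,392)),("scene",(10,31,18.5),cs(233,217))]
ps,r=fit(sq,[pc[0]-.04,pc[1],pc[2]]);print("square",ps.round(4));print(r.round(1).tolist())
b=[("scene",(-62.5,-85,10),bs(100,208)),("scene",(-62.5,85,10),bs(378,240)),("scene",(62.5,85,0),bs(326,416)),("scene",(62.5,-85,0),bs(35,380)),("scene",(62.5,85,32),bs(328,385)),("scene",(0,45,75),bs(272,240)),
("side",(-62.5,85,10),bd(415,160)),("side",(-62.5,-85,10),bd(666,323)),("side",(62.5,-85,32),bd(790,157)),("side",(62.5,85,32),bd(541,15)),("side",(0,45,75),bd(544,56))]
pb,r=fit(b,[.56,-.22,0]);print("base",pb.round(4));print(r.round(1).tolist())
pl=T([pb[0],pb[1],pb[2]],[(-72.5,-25,0)])[0];print("place",pl)
def grd(n,uv,h):
    z=Z[n];R=cv2.Rodrigues(z["rvec"])[0];q=R.T@np.linalg.inv(z["camera_matrix"])@np.array([*uv,1.]);c=-R.T@z["tvec"];return (c+q*(h-c[2])/q[2]).round(3)[:2]
print("shaft",grd("scene",(324.5,213),.12),grd("side",cd(740,292),.12)); print("bush",grd("scene",bs(222,62),.04),grd("side",bd(474,372),.04))
print("spacer",grd("side",cd(513,340),.016)); print("race",grd("scene",bs(108,300),.024),grd("side",bd(697,195),.024))
E
python3 m1.py
```

```text
carton [0.5406 0.2348 0.3997]
[[-0.8, 0.1], [0.2, -0.2], [0.2, 0.5], [2.8, -3.2], [0.1, 0.8], [0.2, 0.8], [-0.6, -0.6], [1.3, -1.8], [0.4, 0.1]]
flap 1 [0.8288673] [-1.  -0.6 -0.4 -0.6  0.2 -1.3]
flap -1 [1.07659505] [-1.1 -1.1  0.6 -1.  -0.5  1.1 -0.9 -1.2]
square [0.5041 0.222  0.3485]
[[-0.2, 0.2], [0.3, 0.1], [-0.0, -0.3]]
base [ 0.5555 -0.2253  0.2847]
[[-0.1, -1.1], [-0.5, -1.1], [0.8, -0.0], [0.0, -0.2], [-1.3, -0.7], [-0.6, -1.0], [-0.0, -0.1], [-0.3, -0.4], [0.3, -1.3], [1.1, -0.8], [-0.6, -0.5]]
place [ 0.49296261 -0.26967526  0.        ]
shaft [0.508 0.011] [0.507 0.01 ]
bush [ 0.409 -0.301] [ 0.405 -0.307]
spacer [0.432 0.153]
race [ 0.588 -0.269] [ 0.581 -0.278]
```

The crops confirm the brown carton, scene (420,285): it holds the dark stock and bright blade, and neither look-alike does. The base fit is good as well. I'll push the flaps with the closed fingers, at yaw −1.171 (tool x = carton −y).

```bash
cat > go.py <<'E'
import sys,numpy as np
from scipy.spatial.transform import Rotation as Ro
from station import env
CAR=(0.5406,0.2348,0.3997)
def shift(p,yaw,s=None):
    s=s or env.state();R=Ro.from_rotvec(s["orientation"])
    Rt=Ro.from_euler("z",yaw)*Ro.from_rotvec([np.pi,0,0])
    return (R.inv().apply(np.array(p)-s["tcp_pos"])*1000).round(1),(R.inv()*Rt).as_rotvec().round(3)
def fr(P,pose): 
    c,q=np.cos(pose[2]),np.sin(pose[2]);return [pose[0]+(c*P[0]-q*P[1])/1000,pose[1]+(q*P[0]+c*P[1])/1000,P[2]/1000]
if __name__=="__main__": # carton-frame mm x y tcpz, yaw
    a=[float(v) for v in sys.argv[1:]]
    print(*shift(fr(a[:3],CAR),a[3]))
E
python3 go.py 0 -6 200 -1.171
```

```text
[390.1 233.2  51.6] [-0.     0.     0.723]
```

```bash
python3 -m pendant '39 23 5 0 0 0.07; 78 47 10 0 0 0.14; 117 70 15 0 0 0.22; 156 93 20 0 0 0.29; 195 117 25 0 0 0.36; 234 140 31 0 0 0.43; 273 163 36 0 0 0.51; 312 187 41 0 0 0.58; 351 210 46 0 0 0.65; 370 222 49 0 0 0.69' 0 && python3 go.py 0 -6 110 -1.171; python3 -c "
from station import env;print(env.state()['joints'])"
```

```text
time_s: 1.83
tcp_pos: [0.521, 0.2611, 0.2049]
orientation: [-2.643, 1.697, -0.001]
contact_force: [1.9, -0.1, 0.1]
gripper_width: 0.0263
grasp_force: 0.0
[38.1 -6.6 94.9] [-0.001  0.     0.03 ]
[ 7.99969786e-01  2.42615501e-01 -2.63759517e-01  1.62808061e-04
 -1.06350503e+00 -3.70530948e-01]
```

```bash
python3 -m pendant '20 -4 25 0 0 0.03; 38 -7 55 0 0 0.03; 38 -7 95 0 0 0.03; 38 -7 95 0 0 0.03; 18 -7 95 0 0 0.03; -2 -7 95 0 0 0.03; -17 -7 95 0 0 0.03; -30 -7 95 0 0 0.03; -42 -7 95 0 0 0.03; -45 -7 95 0 0 0.03' 0 && python3 go.py 0 77 110 -1.171
```

```text
time_s: 2.67
tcp_pos: [0.5069, 0.3085, 0.1103]
orientation: [-2.622, 1.729, -0.0]
contact_force: [0.7, -1.4, 0.2]
gripper_width: 0.0004
grasp_force: 0.4
[ 4.1 -2.3  0.3] [-0.001  0.     0.005]
```

```bash
python3 go.py 0 -77 110 -1.171
```

```text
[158.1  -1.5   0.3] [-0.001  0.     0.005]
```

```bash
python3 -m pendant '30 -1 0 0 0 0; 60 -1 0 0 0 0; 90 -1 0 0 0 0; 105 -1 0 0 0 0; 117 -1 0 0 0 0; 129 -1 0 0 0 0; 141 -1 0 0 0 0; 151 -1 0 0 0 0; 158 -1 0 0 0 0; 158 -1 0 0 0 0' 0 && python3 go.py -20 0 215 -1.171
```

```text
time_s: 3.5
tcp_pos: [0.5708, 0.1606, 0.1095]
orientation: [2.62, -1.733, -0.0]
contact_force: [-0.0, -0.1, -0.4]
gripper_width: 0.0004
grasp_force: 0.0
[ -80.1   18.8 -105.5] [ 0.    -0.     0.002]
```

```bash
python3 -m pendant '-25 0 0 0 0 0; -50 5 -10 0 0 0; -65 10 -40 0 0 0; -78 19 -75 0 0 0; -80 19 -105 0 0 0; -80 19 -130 0 0 0; -80 19 -140 0 0 0; -80 19 -140 0 0 0; -80 19 -140 0 0 0; -80 19 -140 0 0 0' 42 && python3 - <<'E'
from station import env, optics
import cv2, numpy as np
for n in ("scene","side","wrist"):
    s=env.state(); p=optics.capture(n)
    d={k:v for k,v in p.items() if k!="shot"}
    np.savez(f"{n}1.npz",pos=s["tcp_pos"],ori=s["orientation"],**d); cv2.imwrite(f"pics/{n}1.png",p["color"][...,::-1])
a=cv2.imread("pics/scene1.png")[210:350,350:490]; b=cv2.imread("pics/side1.png")[130:270,190:330]; w=cv2.imread("pics/wrist1.png")
o=np.vstack([cv2.resize(a,(300,300),interpolation=cv2.INTER_CUBIC),cv2.resize(b,(300,300),interpolation=cv2.INTER_CUBIC)])
w=cv2.resize(w,(500,375)); w=cv2.copyMakeBorder(w,0,225,0,0,0)
cv2.imwrite("pics/c1.png",np.hstack([o,w]))
E
```

```text
time_s: 4.33
tcp_pos: [0.521, 0.2275, 0.2483]
orientation: [2.619, -1.731, -0.001]
contact_force: [0.2, -0.2, 0.2]
gripper_width: 0.0423
grasp_force: 0.0
```

View pics/c1.png

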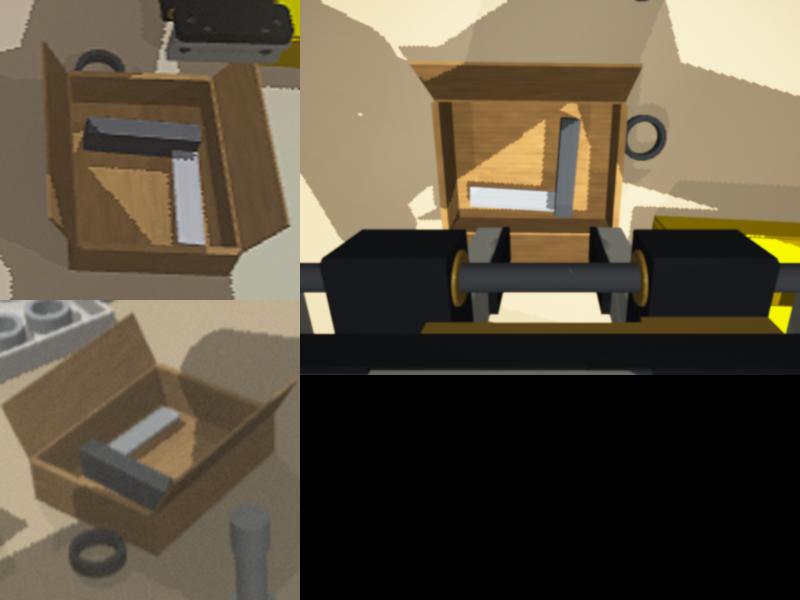

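```bash
python3 - <<'E'
import cv2, numpy as np
def crop(im,x,y,w,h,k,st):
    c=cv2.resize(im[y:y+h,x:x+w],None,fx=k,fy=k,interpolation=cv2.INTER_CUBIC)
    for i in range(0,w,st): cv2.putText(c,str(x+i),(int(i*k),10),0,.35,(0,0,255),1); cv2.line(c,(int(i*k),12),(int(i*k),18),(0,0,255),1)
    for i in range(0,h,st): cv2.putText(c,str(y+i),(0,int(i*k)+4),0,.35,(0,0,255),1)
    return c
w=crop(cv2.imread("pics/wrist1.png"),200,135,170,150,3,20)   # 510x450
s=crop(cv2.imread("pics/scene1.png"),380,255,70,75,4,10)       # 280x300
d=crop(cv2.imread("pics/side1.png"),220,173,70,70,4,10)
print(w.shape,s.shape,d.shape)
o=np.zeros((600,800,3),np.uint8);o[:450,:510]=w;o[:300,520:800]=s;o[310:590,520:800]=d
cv2.imwrite("pics/c2.png",o)
E
```

```text
(450, 510, 3) (300, 280, 3) (280, 280, 3)
```

View pics/c2.png

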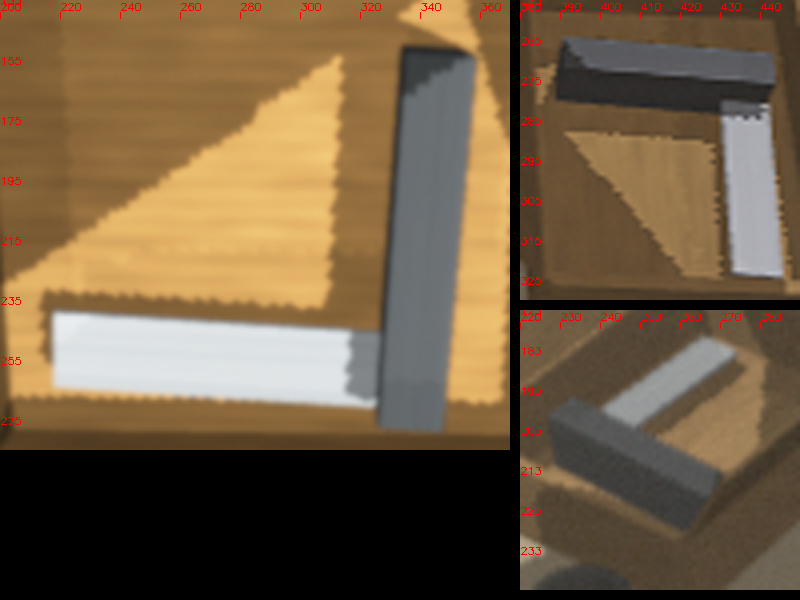

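```bash
cat >> h.py <<'E'
from scipy.spatial.transform import Rotation as Ro
def wcam(f):
    z=dict(np.load(f)); M=np.eye(4); M[:3,:3]=Ro.from_rotvec(z["ori"]).as_matrix(); M[:3,3]=z["pos"]
    W=np.linalg.inv(M@z["hand_eye"]); return dict(rvec=cv2.Rodrigues(W[:3,:3])[0],tvec=W[:3,3],camera_matrix=z["camera_matrix"])
E
cat > m2.py <<'E'
from h import *
w=wcam("wrist1.npz")
W=lambda u,v:(200+u/3-.33,135+v/3-.33); S=lambda u,v:(380+(u-520)/4-.37,255+v/4-.37); D=lambda u,v:(220+(u-520)/4-.37,173+(v-310)/4-.37)
ow=[(w,P,W(*q)) for P,q in [((-10,-55,38),(475,55)),((10,-55,38),(405,47)),((10,55,38),(380,425)),((-10,55,38),(443,430)),((110,31,18.5),(53,312)),((110,55,18.5),(53,387))]]
os=[("scene",P,S(*q)) for P,q in [((-10,-55,38),(565,38)),((10,55,38),(772,84)),((10,-55,38),(557,70)),((10,-55,4),(557,99)),((110,31,18.5),(733,272)),((110,55,18.5),(783,276))]]
od=[("side",P,D(*q)) for P,q in [((-10,55,38),(553,412)),((10,55,38),(572,397)),((10,-55,38),(722,471)),((-10,-55,4),(688,530)),((110,55,18.5),(703,337)),((110,31,18.5),(737,353))]]
for n,o in(("wrist",ow),("scene",os),("side",od),("all",ow+os+od)):
    p,r=fit(o,[.504,.222,.37]);print(n,p.round(4),r.round(1).tolist() if n!="all" else "")
E
python3 m2.py
```

```text
wrist [0.5038 0.2213 0.3425] [[0.5, -0.9], [-0.6, 0.3], [-1.0, 0.6], [0.4, 0.2], [0.1, -0.0], [0.3, -0.2]]
scene [0.5037 0.2208 0.3455] [[-1.0, -0.5], [0.6, -0.1], [1.1, -0.5], [-0.9, 0.8], [0.2, 0.2], [-0.1, 0.1]]
side [0.4997 0.2258 0.2911] [[-3.1, -0.5], [-0.8, -1.3], [0.2, 1.4], [2.9, 4.6], [0.5, -0.5], [-0.0, -0.4]]
all [0.5037 0.2214 0.3414]
```

```bash
python3 - <<'E'
from h import *
pc=[.5406,.2348,.3997]
s=lambda u,v:(350+u/2.143,210+v/2.143); d=lambda u,v:(190+u/2.143,130+(v-300)/2.143)
def fl(side,obs):
    P=lambda a,x:(x,side*(72-58*np.cos(a)),50+58*np.sin(a))
    f=lambda a:np.concatenate([proj(Z[c],T(pc,[P(a[0],x)]))[0]-uv for c,x,uv in obs])
    r=least_squares(f,[2.]);print(side,r.x,f(r.x).round(1))
fl(1,[("scene",95,s(288,222)),("side",95,d(133,315)),("side",-95,d(3,405))])
fl(-1,[("scene",-95,s(43,42)),("side",95,d(297,380))])
import go
print(go.shift(go.fr((0,4,100),(.5037,.2213,.3425)),.3425-np.pi/2), go.shift(go.fr((0,4,42),(.5037,.2213,.3425)),.3425-np.pi/2))
E
```

```text
1 [2.03122923] [-0.5  1.  -0.3 -1.7 -0.2 -0.2]
-1 [2.10939773] [-1.3 -0.6  0.7 -2.2]
(array([ -5.4,  17.9, 148.2]), array([ 0.002, -0.001,  0.06 ])) (array([ -5.4,  17.8, 206.2]), array([ 0.002, -0.001,  0.06 ]))
```

The flaps are at about 2.03 and 2.11 rad. Descending to the stock next.

```bash
python3 -m pendant '-2 8 35 0 0 0.03; -5 16 70 0 0 0.06; -5 18 105 0 0 0.06; -5 18 135 0 0 0.06; -5 18 160 0 0 0.06; -5 18 180 0 0 0.06; -5 18 193 0 0 0.06; -5 18 202 0 0 0.06; -5 18 206 0 0 0.06; -5 18 206 0 0 0.06' 42 45 && python3 -m pendant '0 0 0 0 0 0;0 0 0 0 0 0;0 0 0 0 0 0;0 0 0 0 0 0;0 0 0 0 0 0;0 0 0 0 0 0;0 0 0 0 0 0;0 0 0 0 0 0;0 0 0 0 0 0;0 0 0 0 0 0' 10 45
```

```text
time_s: 5.32
tcp_pos: [0.5028, 0.2249, 0.0427]
orientation: [2.566, -1.809, -0.001]
contact_force: [0.1, -0.2, -1.1]
gripper_width: 0.042
grasp_force: 0.0
time_s: 6.15
tcp_pos: [0.5023, 0.2248, 0.0442]
orientation: [2.567, -1.81, -0.001]
contact_force: [-4.6, -0.3, 5.9]
gripper_width: 0.0198
grasp_force: 44.9
```

```bash
python3 -m pendant '0 0 -5 0 0 0; 0 0 -15 0 0 0; 0 0 -30 0 0 0; 0 0 -50 0 0 0; 0 0 -75 0 0 0; 0 0 -100 0 0 0; 0 0 -125 0 0 0; 0 0 -148 0 0 0; 0 0 -165 0 0 0; 0 0 -172 0 0 0' && python3 - <<'E'
import go
for d in ((-12,-10,190),(-6,-8,70)):
    print(go.shift(go.fr((-72.5+d[0],-25+4+d[1],d[2]),(.5555,-.2253,.2847)),.2847-go.np.pi/2))
E
```

```text
time_s: 6.98
tcp_pos: [0.5038, 0.2257, 0.2191]
orientation: [-2.565, 1.807, -0.002]
contact_force: [1.0, 0.0, -6.8]
gripper_width: 0.0194
grasp_force: 44.8
(array([468.2, 189.4,  27.6]), array([-0.004,  0.002,  0.058]))
(array([466.7, 183.8, 147.6]), array([-0.004,  0.002,  0.058]))
```

```bash
python3 -m pendant '10 4 0 0 0 0; 32 13 0 0 0 0.01; 64 26 0 0 0 0.01; 96 39 0 0 0 0.02; 128 52 0 0 0 0.02; 160 65 0 0 0 0.03; 192 78 0 0 0 0.03; 224 91 0 0 0 0.04; 256 104 0 0 0 0.04; 280 113 0 0 0 0.04' && python3 - <<'E'
import go
print(go.shift(go.fr((-72.5-12,-25+4-10,190),(.5555,-.2253,.2847)),.2847-go.np.pi/2))
E
```

```text
time_s: 7.82
tcp_pos: [0.4888, -0.0791, 0.2144]
orientation: [2.529, -1.861, -0.003]
contact_force: [0.8, 0.3, -6.1]
gripper_width: 0.0194
grasp_force: 44.8
(array([189. ,  64.7,  24.5]), array([0.003, 0.001, 0.017]))
```

```bash
python3 -m pendant '28 10 0 0 0 0; 56 20 0 0 0 0; 84 29 0 0 0 0.01; 112 39 0 0 0 0.017; 138 48 5 0 0 0.017; 160 55 10 0 0 0.017; 176 61 16 0 0 0.017; 186 64 22 0 0 0.017; 189 65 24 0 0 0.017; 189 65 24 0 0 0.017' && python3 - <<'E'
from station import env, optics
import cv2, numpy as np
for n in ("wrist","side"):
    s=env.state(); p=optics.capture(n)
    d={k:v for k,v in p.items() if k!="shot"}
    np.savez(f"{n}2.npz",pos=s["tcp_pos"],ori=s["orientation"],**d); cv2.imwrite(f"pics/{n}2.png",p["color"][...,::-1])
E
```

```text
time_s: 8.65
tcp_pos: [0.4839, -0.2765, 0.1899]
orientation: [2.513, -1.884, -0.005]
contact_force: [0.1, 0.3, -6.9]
gripper_width: 0.0196
grasp_force: 44.8
```

View pics/wrist2.png

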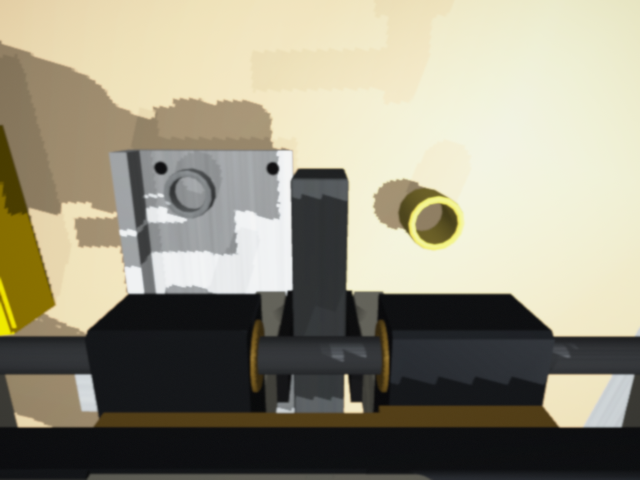

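The plate's −y front corner is at about (292,150), with the front edge running down column ~293. The wall top's end is at (111..128,152). The stock hangs at columns 292–347, held straight, and the bush is at (433,220), clear of it.

```bash
python3 - <<'E'
from h import *
import cv2
w=wcam("wrist2.npz"); im=cv2.imread("pics/wrist2.png").astype(float)
pb=[.5555,-.2253,.2847]
P=[(-62.5,-85,10),(-62.5,-60,10),(-62.5,-30,10),(-62.5,-85,0),(-62.5,-60,0),(62.5,-85,32),(50.5,-85,32)]
print(proj(w,T(pb,P)).round(1).tolist())
b=cv2.GaussianBlur(im,(3,3),0)
for r in range(156,290,8):
    g=np.abs(np.diff(b[r,280:300],axis=0)).sum(1); print(r,280.5+int(g.argmax()),g.max().round(), end=" | ")
print()
for c in (150,200,215,230,250,270,280): 
    g=np.abs(np.diff(b[140:160,c],axis=0)).sum(1); print(c,140.5+int(g.argmax()),g.max().round(),end=" | ")
# fit square corners: near end of stock, far end z
z=np.load("wrist2.npz");print(z["hand_eye"].round(3).tolist())
E
```

```text
[[292.3, 150.0], [292.9, 183.7], [293.6, 222.1], [293.0, 149.2], [293.6, 181.9], [109.3, 152.1], [126.7, 152.1]]
156 291.5 36.0 | 164 291.5 36.0 | 172 295.5 135.0 | 180 290.5 161.0 | 188 290.5 160.0 | 196 290.5 171.0 | 204 290.5 191.0 | 212 290.5 192.0 | 220 291.5 181.0 | 228 291.5 182.0 | 236 291.5 184.0 | 244 291.5 187.0 | 252 291.5 187.0 | 260 291.5 189.0 | 268 291.5 189.0 | 276 291.5 178.0 | 284 292.5 180.0 | 
150 150.5 25.0 | 200 150.5 27.0 | 215 150.5 37.0 | 230 150.5 42.0 | 250 150.5 45.0 | 270 150.5 41.0 | 280 150.5 86.0 | [[0.0, -0.96, -0.28, 0.075], [1.0, 0.0, 0.001, -0.001], [-0.001, -0.28, 0.96, -0.133], [0.0, 0.0, 0.0, 1.0]]
```

```bash
python3 - <<'E'
import go
for d in ((-7,-7,48),(-7,-7,41)): print(go.shift(go.fr((-72.5+d[0],-25+4+d[1],d[2]),(.5555,-.2253,.2847)),.2847-go.np.pi/2))
E
```

```text
(array([ -0.4,  -2.5, 143.2]), array([0.001, 0.001, 0.001]))
(array([ -0.4,  -2.5, 150.2]), array([0.001, 0.001, 0.001]))
```

```bash
python3 -m pendant '0 -2 15 0 0 0; 0 -2 40 0 0 0; 0 -2 65 0 0 0; 0 -2 88 0 0 0; 0 -2 106 0 0 0; 0 -2 120 0 0 0; 0 -2 131 0 0 0; 0 -2 138 0 0 0; 0 -2 142 0 0 0; 0 -2 143 0 0 0' && python3 - <<'E'
from station import env, optics
import cv2, numpy as np
from h import *
n="side"; p=optics.capture(n); im=p["color"][...,::-1].copy(); cv2.imwrite("pics/side3.png",im)
p2=optics.capture("scene"); im2=p2["color"][...,::-1].copy(); cv2.imwrite("pics/scene3.png",im2)
a=cv2.resize(im[290:430,340:480],(400,400),interpolation=cv2.INTER_CUBIC); b=cv2.resize(im2[160:260,170:270],(400,400),interpolation=cv2.INTER_CUBIC)
cv2.imwrite("pics/c3.png",np.hstack([a,b]))
import go
print(go.shift(go.fr((-72.5,-25+4,48),(.5555,-.2253,.2847)),.2847-np.pi/2), env.state()["contact_force"])
E
```

```text
time_s: 9.58
tcp_pos: [0.4874, -0.2753, 0.0486]
orientation: [2.516, -1.881, 0.0]
contact_force: [0.3, -0.8, -5.4]
gripper_width: 0.0197
grasp_force: 44.8
(array([-8.2, -6.7,  1.2]), array([-0.001, -0.001,  0.002])) [-0.72170437 -0.60828278 -6.87416502]
```

View pics/c3.png

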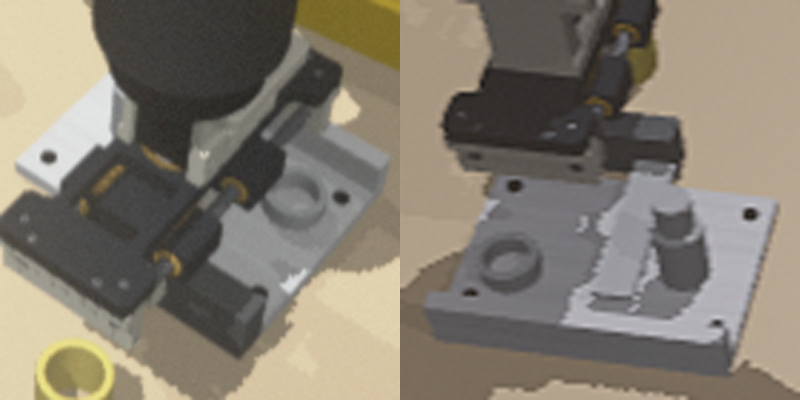

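The blade lies over the plate, on the near side of the spindle with a small gap, and clear of the race. Lowering to the bench.

```bash
python3 -m pendant '0 0 1 0 0 0; 0 0 2 0 0 0; 0 0 3 0 0 0; 0 0 4 0 0 0; 0 0 5 0 0 0; 0 0 6 0 0 0; 0 0 6.5 0 0 0; 0 0 7 0 0 0; 0 0 7.5 0 0 0; 0 0 7.5 0 0 0'; python3 go.py 0 0 0 0 >/dev/null;  python3 -m pendant '0 0 0 0 0 0;0 0 0.3 0 0 0; 0 0 0.5 0 0 0; 0 0 0.5 0 0 0; 0 0 0.5 0 0 0; 0 0 0.5 0 0 0; 0 0 0.5 0 0 0; 0 0 0.5 0 0 0; 0 0 0.5 0 0 0; 0 0 0.5 0 0 0'
```

```text
time_s: 10.52
tcp_pos: [0.4871, -0.2756, 0.041]
orientation: [2.515, -1.882, -0.0]
contact_force: [-0.2, -0.7, -6.5]
gripper_width: 0.0196
grasp_force: 44.8
time_s: 11.35
tcp_pos: [0.4872, -0.2756, 0.0407]
orientation: [-2.515, 1.882, -0.0]
contact_force: [0.3, -0.9, -6.7]
gripper_width: 0.0195
grasp_force: 44.8
```

```bash
python3 -m pendant '0 -1 0 0 0 0; 0 -2 0 0 0 0; 0 -3 0 0 0 0; 0 -3.5 0 0 0 0; 0 -4 0 0 0 0; 0 -4.5 0 0 0 0; 0 -5 0 0 0 0; 0 -5.5 0 0 0 0; 0 -5.5 0 0 0 0; 0 -5.5 0 0 0 0'; python3 -m pendant '-1 0 0 0 0 0; -2 0 0 0 0 0; -3 0 0 0 0 0; -4 0 0 0 0 0; -4.5 0 0 0 0 0; -5 0 0 0 0 0; -5.5 0 0 0 0 0; -6 0 0 0 0 0; -6 0 0 0 0 0; -6 0 0 0 0 0'
```

```text
time_s: 12.18
tcp_pos: [0.4925, -0.2741, 0.0407]
orientation: [-2.515, 1.882, -0.0]
contact_force: [0.3, 0.0, -7.1]
gripper_width: 0.0193
grasp_force: 44.8
time_s: 13.02
tcp_pos: [0.4907, -0.2683, 0.0406]
orientation: [2.515, -1.882, -0.0]
contact_force: [-0.2, -0.0, -6.5]
gripper_width: 0.0197
grasp_force: 44.8
```

```bash
python3 -m pendant '0 -0.3 0 0 0 0; 0 -0.6 0 0 0 0; 0 -0.9 0 0 0 0; 0 -1.2 0 0 0 0; 0 -1.5 0 0 0 0; 0 -1.5 0 0 0 0; 0 -1.5 0 0 0 0; 0 -1.5 0 0 0 0; 0 -1.5 0 0 0 0; 0 -1.5 0 0 0 0'; python3 -m pendant '0 -0.3 0 0 0 0; 0 -0.6 0 0 0 0; 0 -0.9 0 0 0 0; 0 -1 0 0 0 0; 0 -1 0 0 0 0; 0 -1 0 0 0 0; 0 -1 0 0 0 0; 0 -1 0 0 0 0; 0 -1 0 0 0 0; 0 -1 0 0 0 0'
```

```text
time_s: 13.85
tcp_pos: [0.4921, -0.2679, 0.0406]
orientation: [2.515, -1.882, -0.0]
contact_force: [-0.6, -0.5, -6.7]
gripper_width: 0.0197
grasp_force: 44.8
time_s: 14.68
tcp_pos: [0.4923, -0.2678, 0.0406]
orientation: [2.514, -1.882, -0.002]
contact_force: [-4.6, -3.4, -4.0]
gripper_width: 0.0196
grasp_force: 44.8
```

```bash
python3 -m pendant '0 0.5 0 0 0 0; 0 0.8 0 0 0 0; 0 0.8 0 0 0 0; -0.3 0.8 0 0 0 0; -0.6 0.8 0 0 0 0; -0.9 0.8 0 0 0 0; -1 0.8 0 0 0 0; -1 0.8 0 0 0 0; -1 0.8 0 0 0 0; -1 0.8 0 0 0 0'; python3 -m pendant '-0.3 0 0 0 0 0; -0.6 0 0 0 0 0; -0.9 0 0 0 0 0; -1 0 0 0 0 0; -1 0 0 0 0 0; -1 0 0 0 0 0; -1 0 0 0 0 0; -1 0 0 0 0 0; -1 0 0 0 0 0; -1 0 0 0 0 0'
```

```text
time_s: 15.52
tcp_pos: [0.4921, -0.267, 0.0407]
orientation: [2.515, -1.882, -0.0]
contact_force: [-3.6, -4.5, -5.5]
gripper_width: 0.0194
grasp_force: 44.8
time_s: 16.35
tcp_pos: [0.4919, -0.2663, 0.0407]
orientation: [2.515, -1.882, 0.001]
contact_force: [-3.1, -7.1, -6.5]
gripper_width: 0.0198
grasp_force: 44.8
```

```bash
python3 -m pendant '0 0.3 0 0 0 0; 0 0.6 0 0 0 0; 0 0.6 0 0 0 0; 0 0.6 0 0 0 0; 0 0.6 0 0 0 0; 0 0.6 0 0 0 0; 0 0.6 0 0 0 0; 0 0.6 0 0 0 0; 0 0.6 0 0 0 0; 0 0.6 0 0 0 0'; python3 -c "
from station import env; import numpy as np
s=env.state();c,q=np.cos(.2847),np.sin(.2847);f=s['contact_force'];p=np.array(s['tcp_pos'])-[.5555,-.2253,0]
print((c*p[0]+q*p[1])*1e3,(c*p[1]-q*p[0])*1e3,c*f[0]+q*f[1],c*f[1]-q*f[0],s['ft_torque'])"
```

```text
time_s: 17.18
tcp_pos: [0.4918, -0.2662, 0.0408]
orientation: [-2.515, 1.882, -0.002]
contact_force: [-0.1, -5.3, -7.3]
gripper_width: 0.0195
grasp_force: 44.8
-72.65966620164846 -21.40058609691011 -1.5589363418150421 -5.071798412991264 [-1.98077186  0.31248606 -0.16810201]
```

```bash
python3 -m pendant '0.5 0 0 0 0 0; 1 0.2 0 0 0 0; 1.2 0.2 0.2 0 0 0; 1.2 0.2 0.4 0 0 0; 1.2 0.2 0.6 0 0 0; 1.2 0.2 0.8 0 0 0; 1.2 0.2 1 0 0 0; 1.2 0.2 1.2 0 0 0; 1.2 0.2 1.3 0 0 0; 1.2 0.2 1.3 0 0 0'; python3 -c "
from station import env; import numpy as np
s=env.state();c,q=np.cos(.2847),np.sin(.2847);f=s['contact_force'];p=np.array(s['tcp_pos'])-[.5555,-.2253,0]
print((c*p[0]+q*p[1])*1e3,(c*p[1]-q*p[0])*1e3,c*f[0]+q*f[1],c*f[1]-q*f[0],s['ft_torque'])"
```

```text
time_s: 18.02
tcp_pos: [0.4918, -0.2671, 0.0403]
orientation: [-2.515, 1.881, -0.001]
contact_force: [-3.0, 5.5, 5.9]
gripper_width: 0.0198
grasp_force: 44.8
-72.86181760115831 -22.184592560302015 -1.3476755803235154 6.161163479729343 [ 2.09758301  0.7239087  -0.03937949]
```

```bash
python3 -m pendant '-0.2 0 -0.4 0 0 0; -0.2 0 -0.4 0 0 0; -0.2 0 -0.4 0 0 0; -0.2 0 -0.4 0 0 0; -0.2 0 -0.4 0 0 0; -0.2 0 -0.4 0 0 0; -0.2 0 -0.4 0 0 0; -0.2 0 -0.4 0 0 0; -0.2 0 -0.4 0 0 0; -0.2 0 -0.4 0 0 0' - 5; python3 -m pendant '0 0 0 0 0 0;0 0 0 0 0 0;0 0 0 0 0 0;0 0 0 0 0 0;0 0 0 0 0 0;0 0 0 0 0 0;0 0 0 0 0 0;0 0 0 0 0 0;0 0 0 0 0 0;0 0 0 0 0 0' 36
```

```text
time_s: 18.85
tcp_pos: [0.4915, -0.2672, 0.04]
orientation: [-2.515, 1.882, -0.001]
contact_force: [-2.9, 2.2, 5.2]
gripper_width: 0.02
grasp_force: 5.0
time_s: 19.68
tcp_pos: [0.4913, -0.2671, 0.0398]
orientation: [-2.515, 1.882, -0.0]
contact_force: [0.3, -0.1, -0.4]
gripper_width: 0.0358
grasp_force: 0.0
```

```bash
python3 -m pendant '0 0 -5 0 0 0; 0 0 -15 0 0 0; 0 0 -35 0 0 0; 0 0 -65 0 0 0; 0 0 -100 0 0 0; 0 0 -135 0 0 0; 20 0 -165 0 0 0; 50 0 -185 0 0 0; 70 0 -190 0 0 0; 70 0 -190 0 0 0' 36; python3 - <<'E'
from station import env, optics
import cv2, numpy as np
o=[]
for n,(x,y,w) in (("side",(340,290,140)),("scene",(170,160,100))):
    im=optics.capture(n)["color"][...,::-1]; cv2.imwrite(f"pics/{n}4.png",im); o.append(cv2.resize(im[y:y+w,x:x+w],(400,400),interpolation=cv2.INTER_CUBIC))
s=env.state(); p=optics.capture("wrist"); np.savez("wrist4.npz",pos=s["tcp_pos"],ori=s["orientation"],**{k:v for k,v in p.items() if k!="shot"}); cv2.imwrite("pics/wrist4.png",p["color"][...,::-1])
w=cv2.resize(p["color"][...,::-1],(267,200)); 
cv2.imwrite("pics/c4.png",np.vstack([np.hstack(o),cv2.copyMakeBorder(w,0,0,0,533,0)]))
E
```

```text
time_s: 20.52
tcp_pos: [0.5127, -0.3374, 0.2333]
orientation: [-2.514, 1.883, -0.009]
contact_force: [0.9, 0.7, -0.8]
gripper_width: 0.036
grasp_force: 0.0
```

View pics/c4.png

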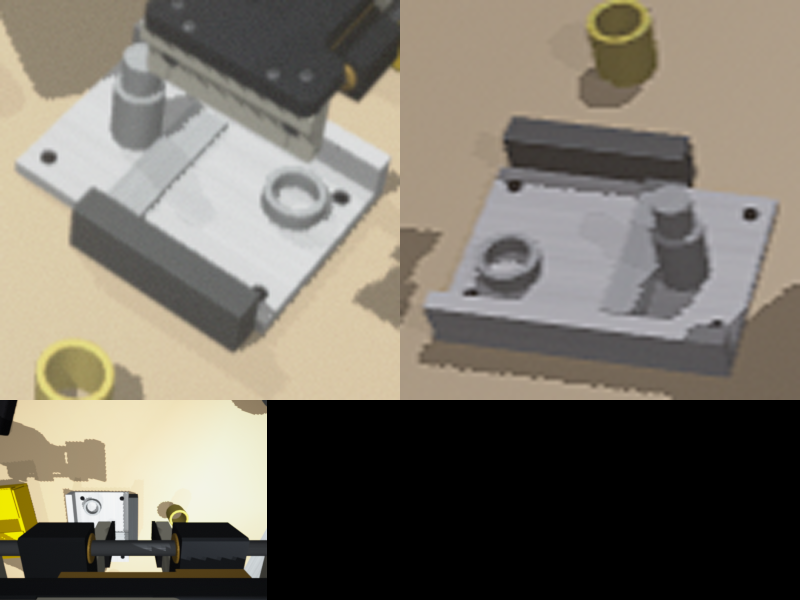

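```bash
python3 -m pendant '-15 0 0 0 0 0; -40 0 0 0 0 0; -70 0 0 0 0 0; -100 0 0 0 0 0; -130 0 0 0 0 0; -155 0 0 0 0 0; -175 0 0 0 0 0; -185 0 0 0 0 0; -185 0 0 0 0 0; -185 0 0 0 0 0' 36; python3 - <<'E'
from station import env, optics
import cv2, numpy as np
from h import *
s=env.state(); p=optics.capture("wrist"); np.savez("wrist5.npz",pos=s["tcp_pos"],ori=s["orientation"],**{k:v for k,v in p.items() if k!="shot"}); im=p["color"][...,::-1].copy(); cv2.imwrite("pics/wrist5.png",im)
w=wcam("wrist5.npz"); pb=[.5555,-.2253,.2847]
print("plate corners",proj(w,T(pb,[(-62.5,-85,10),(-62.5,85,10),(62.5,-85,32),(0,45,75)])).round(1).tolist())
print("sq ideal",proj(w,T(T(pb,[(-72.5,-25,0)])[0].tolist()[:2]+[pb[2]],[(10,-55,34),(10,55,34),(-10,-55,34),(-10,55,34),(110,31,14.5),(110,55,14.5)])).round(1).tolist())
k=3;x,y=180,80
c=cv2.resize(im[y:y+195,x:x+265],None,fx=k,fy=k,interpolation=cv2.INTER_CUBIC)
for i in range(0,265,20): cv2.putText(c,str(x+i),(i*k,10),0,.35,(0,0,255),1)
for i in range(0,195,20): cv2.putText(c,str(y+i),(0,i*k+4),0,.35,(0,0,255),1)
cv2.imwrite("pics/c5.png",c)
E
```

```text
time_s: 21.5
tcp_pos: [0.4588, -0.1562, 0.23]
orientation: [-2.517, 1.88, -0.001]
contact_force: [0.7, -0.3, -0.1]
gripper_width: 0.0361
grasp_force: 0.0
plate corners [[307.0, -19.2], [307.9, 203.5], [128.1, -30.4], [214.7, 163.5]]
sq ideal [[306.1, -22.4], [306.8, 139.3], [334.6, -22.3], [332.6, 139.4], [183.1, 107.2], [185.7, 137.9]]
```

View pics/c5.png

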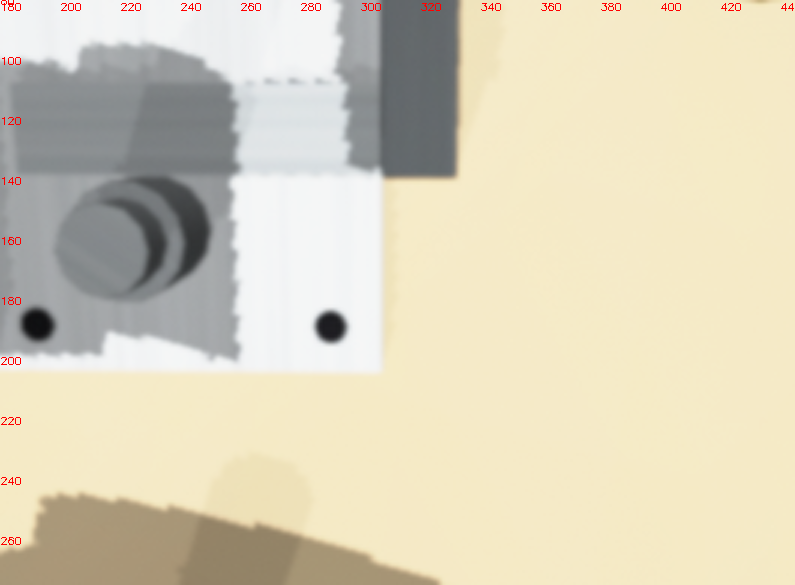

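The last crop shows the stock's face within about 0.5 px (0.4 mm) of the plate's front edge. The blade's outer edge is tangent to the spindle at about row 138, as predicted. The arm is clear, so I'm handing in.

```bash
python3 -c "
from station import env; print(env.close_job())"
```

```text
the job is handed in; nothing more can be done
None
```

I folded both flaps back (about 2.03 and 2.11 rad when last measured), laid the square flush along the base plate's front edge (within about 0.5 mm) with its blade at the spindle, let go and handed the job in at about 22 s; no verdict came back.

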